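# Clamp the backing plate in the vice with the loose crank

## Robot

A 6-joint arm with a two-finger parallel gripper is mounted at the origin on a cart in front of the work surface, level with it; the furniture and walls round the work are solid. World frame = base frame: x ahead of the robot, y to its left, z up, the work surface at z = 0. Lengths are in m, angles in degrees, forces in N, time in s.
With the tool pointing down it reaches from about 0.375 to 0.9 m from the base axis. Payload 3.1 kg.
Tool frame: the origin (TCP) lies midway between the tips of the shut fingers; the grasp point (between the pads) lies manip.pinch_z behind it (manip.pinch_z is the distance from the TCP to the grasp point, in m); y points along the fingers, z is the direction in which the jaws open and shut, and the axes are right-handed (so a half turn about y gives the same grasp; the last joint's range is limited). The gripper opens to 87 mm and grips with 3 to 60 N. Pads are 19 mm wide; open, the fingers measure 117 mm over their backs; the gripper's body (75 mm by 190 mm) begins 51 mm behind the grasp point.
Start: joints at [-76.289, 30.224, 82.088, -0, 67.689, -10.227], TCP at [0.254, -0.571, 0.223] pointing down, gripper open.
Joint ranges: [-176.69, 176.69], [-43.24, 126.21], [12.49, 139.97], [-82, 262], [0, 151.66], [-163.58, 163.58]. Speed limits (degrees/s): [159.86, 159.86, 180, 180, 180, 180].

## Interface

Orientations are given as a 3x3 rotation matrix whose columns are the frame's x, y, z axes.
In Python, from rig import manip gives the robot as it stands.
- The arm moves only by the tool send_rows, never from a script. Its argument "moves" is a list that holds one entry, the list of rows, each a list of 4 numbers: the shift along the tool's x, y, z in m, then the turn about the tool's y in degrees. In form: [[[tx, ty, tz, spin], ...]]. A call has exactly 5 rows; each row shifts and turns the commanded pose from where the row before left it, along the tool's axes as they then stand; what a row does not reach is not made up. A row lasts 1/10 s, in which the tool goes at most 50 mm and 8.59 degrees, less where a joint would pass 70% of its speed; a pose out of reach is approached as far as the arm can. A call with a gripper value outside its range is refused whole. "grip" is the closure in counts, from 0 (fully open) to 255 (shut), set as the call begins (left out, the last holds). The fingers move at their own pace and stop on an object; "force" is the grip in N (left out, the last holds). Time passes only in rows, so rows that do not move let the fingers close, or fill a call up. It gives the time, the measured TCP pose, the force and the opening at its end, in the units of the state.
- manip.sense(): the state, without advancing time (a new reading comes with each control period).
- manip.snapshot(name): name is "scene" or "top" or "wrist"; returns (picture, depth): 420x560x3 uint8, blue, green, red; 420x560 float32, m along the optical axis (not along the pixel's ray), 0 where there is no reading.
- manip.calibration(name): a dict with "mtx" (3x3 intrinsics, pixels), "R" (3x3) and "t" (3): a world point X has camera coordinates R X + t; the wrist camera has in their place "mount" (4x4, takes a point from camera to tool coordinates, whose origin is the TCP and whose axes are the tool frame's). Camera axes: x right, y down, z forward; pixel columns grow to the right and rows downward; lengths in m; the calibration is good to about 2 mm. A picture is of the moment at which its call begins: read the wrist's pose just before it. calibration takes no time and is no camera call.
- manip.close_job(): hands the job in, once; it reports no verdict.
The state is a dict: "clock": time; "q": joint angles; "joint_vel": joint speeds; "joint_torque": joint torques, N m; "tool_pos": TCP position; "tool_rot": TCP orientation; "contact_force": force on the tool from outside, world axes, zero at the start; "ft_torque": the same for the moment, N m; "gripper_width": finger opening in m.
Only numpy, scipy, OpenCV 4.12 (cv2) and the standard library are available. Lean on these libraries where they do the work, as an engineer would, in place of code of your own. Each camera call takes 0.05 s, during which the arm holds its last target.

## Task

Take the loose crank out of its wooden rest, lower it into the well on the vice's drive head and feel, pressing and turning lightly, for the hidden hex socket until the key drops fully home. Then turn the crank clockwise (seen from above) to the end stop, so that the sprung jaw clamps the round backing plate lying flat in the vice, and leave the crank standing in the drive. Be gentle: do not ram the crank down or wrench it against the stop, push on the vice only with the crank, and leave the other things on the bench alone.

Things in the scene. Friction and masses are not known exactly. Their poses are not given: they have to be found in the camera images.
- crank: Loose steel crank, about 0.28 kg, upright in its rest. Origin: centre of its lower end, z up the shank. From the bottom: round tapered nose to z = 6 mm, hex key 28 mm across flats (flats face +-x and every 60 deg) to z = 45, collar 38 mm wide to z = 51, square hub 22 x 22 mm to z = 95. Flat arm 14 mm wide at z = 51 to 61 out along +x to 84 mm.
- crank_tip (a point): Centre of the crank's lower end (same as the crank's origin). The nose here is 19 mm wide, growing to 27 mm at 6 mm up.
- crank_hub (a point): On the crank's axis 80 mm above its lower end, in the free part of the square hub (22 x 22 mm): grip here, across the arm (on the hub's +y and -y faces). The red knob, 19 mm thick, stands on the arm at x = 76 mm, up to 16 mm above this point.
- rest: Wooden block 64 x 64 x 42 mm, fixed to the bench, with a round hole 35 mm wide and 32 mm deep in its top in which the crank stands (lower end 10 mm above the bench). Origin under its centre.
- vice: Grey quick-action vice fixed to the bench, base 90 (x) x 208 (y) x 8 mm; origin on its underside, z up. Fixed jaw near y = -91 mm, its face at -82; the moving jaw closes towards -y; jaws reach up to z = 35. At the +y end the square drive head, 60 x 60 mm, top at z = 66, with the well in its middle (x = 0, y = 66).
- well (a point): Centre of the well's mouth in the drive head's flat top, 66 mm above the bench. Straight down: round guide bore 37 mm wide, 24 mm deep; below it, 26 to 46 mm below this point, the hidden hex socket, 29.6 mm across flats. Fully home, the crank's lower end is 46 mm below this point. Turning the crank clockwise from above closes the jaw.
- socket_rim (a point): On the well's axis at the hex socket's upper rim, 26 mm below the mouth. The socket's turned position is random and unseen (repeats every 60 deg, key fits within about 6 deg). Out of line, the hex stands on this rim, lower end 32 mm below the mouth. The socket yields down on a spring (1.5 N, then 1.2 N per mm, 5 mm, then solid); in line, the push falls away. Lift 3 mm to free a caught key.
- spindle_axis (a point): On the well's axis at the socket's floor, 46 mm below the mouth. The socket turns with 0.11 N m of friction, 0.18 N m towards the end of the clamping; it turns 1.0 to 1.25 rad clockwise to the stop; a rubber coupling (2 N m per rad) softens it, so there the resistance climbs past 0.25 N m within 0.1 rad. It stays where it is left.
- jaw_slide (a joint): Travel of the moving jaw's slide towards the fixed jaw: 8 mm per rad of crank turn, starts between 0 and 2 mm (open), 10 mm where the end stop is met.
- jaw_face (a joint): How far the sprung face of the moving jaw is pushed back into its slide: 0 when free, at most 6 mm, 2 N per mm; about 4 mm when the plate is fully clamped.
- backing_plate: Round black backing plate, 75 mm wide, 14 mm thick with a 16 mm wide boss up to 26 mm, lying flat on the vice's base between the open jaws (about 6 mm of room). Origin at the centre of its underside.
- wax_tin: Flat tin with red lid, 80 mm wide, 34 mm high; bystander. Origin under its centre.
- star_key: White star-shaped key, 36 x 36 x 20 mm; bystander. Origin under its centre.
- marker: Black and red felt marker, 16 x 128 x 16 mm; bystander. Origin under its centre.
- pin_spanner: Steel pin spanner, 42 x 133 x 10 mm; bystander. Origin under its centre.

How it is judged (in metres and radians):
On the way, in this order (a step that is already met when the one before it is completed fails the run):
1. the crank's key is fully home in the hex socket, the jaw not yet closed (z of crank_tip in the frame of vice between 0.012 and 0.0245 m and horizontal distance between crank_tip and well below 0.005 m and angle between crank's own z axis and vertical below 0.12 rad and value of joint jaw_slide below 0.0085 m), for 0.2 s.
2. with the crank home, the vice is turned to its end stop and clamps the plate (z of crank_tip in the frame of vice between 0.012 and 0.0245 m and horizontal distance between crank_tip and well below 0.005 m and angle between crank's own z axis and vertical below 0.12 rad and value of joint jaw_slide above 0.0085 m and value of joint jaw_face above 0.002 m), for 0.2 s.
At the end, for the whole second after the job is handed in: Crank upright (0.12 rad) in the drive, lower end within 4.5 mm of fully home, 5 mm sideways; jaw slide within 1.5 mm of its 10 mm stop; sprung face pushed back over 2 mm; plate flat between the jaws (20 mm of the middle sideways); all at rest (all of step 2 and x of backing_plate in the frame of vice between -0.02 and 0.02 m and z of backing_plate in the frame of vice below 0.013 m and angle between backing_plate's own z axis and vertical below 0.1 rad and linear speed of each of crank, backing_plate below 0.02 m/s); the robot touches nothing.
It fails at once if the crank is rammed or wrenched: over 80 N between crank and vice (contact force between crank and vice above 80 N).
It fails at once if the gripper pushes on the vice (over 8 N) (contact force between the fingers and vice above 8 N).
It fails at once if the gripper pushes on the plate (over 3 N) (contact force between the fingers and backing_plate above 3 N).
It fails at once if another thing on the bench is moved more than 20 mm (distance of any of wax_tin, star_key, marker, pin_spanner from where it was at the start of the episode above 0.02 m).
It also fails if it takes over 72 s, if anything falls off the work surface, if the arm or the gripper's body presses on something with over 40 N, if the wrist force passes 120 N, or if a joint passes its speed limit or range.

## Working session

There is one attempt and no reset: what is moved stays moved. The work goes in short steps, Python scripts to look and compute and a tool call to move; the robot and the scene stay as the last step left them, time stands still between calls to the robot, and variables do not carry over. Pictures are saved under pics/ and viewed, and the job is handed in when it is done.

Besides the shell and the picture viewer there is one more tool, called after "Emit:" as name([rows], argument=value, ...), one row to a line, values as JSON. send_rows: Moves the arm, as the interface text tells. Its arguments: {"type":"object","properties":{"moves":{"type":"array","items":{"type":"array","items":{"type":"array","items":{"type":"number"}}}},"grip":{"type":"number"},"force":{"type":"number"}},"required":["moves"]}

```bash
ls; mkdir -p pics; python3 - <<'E'
from rig import manip
import cv2,numpy as np
s=manip.sense();print(s);print(manip.pinch_z)
for n in("scene","top","wrist"):
    p,d=manip.snapshot(n);cv2.imwrite(f"pics/{n}0.png",p);np.save(f"pics/{n}0.npy",d)
    print(n,manip.calibration(n))
E
```

```text
pics
{'clock': 0.0, 'q': array([-7.62901814e+01,  3.02793944e+01,  8.21545060e+01, -1.25938620e-03,
        6.76886122e+01, -1.02271695e+01]), 'joint_vel': array([ 0.00778386,  0.01982999, -0.03210715,  0.05492514, -0.06592002,
       -0.04265265]), 'joint_torque': array([-1.89152120e-04, -4.40044320e+01, -1.76590133e+01,  6.33050082e-02,
        5.81241434e-02, -1.53144997e-04]), 'tool_pos': array([ 0.2534329 , -0.57053075,  0.22157747]), 'tool_rot': array([[-9.13988920e-01, -5.26529998e-04,  4.05738804e-01],
       [-4.05738986e-01,  2.07250599e-03, -9.13986641e-01],
       [-3.59654718e-04, -9.99997714e-01, -2.10788126e-03]]), 'contact_force': array([-0.06813212,  0.41313826, -0.66978898]), 'ft_torque': array([-0.01128062,  0.03457581, -0.01687032]), 'gripper_width': 0.08714491796177344}
0.0187
scene {'mtx': array([[412.77205321,   0.        , 277.29634384],
       [  0.        , 412.77205321, 210.54260734],
       [  0.        ,   0.        ,   1.        ]]), 'R': array([[ 0.66094047, -0.75013857,  0.02120902],
       [-0.31568796, -0.30356752, -0.8989927 ],
       [ 0.68080746, 
[... 272 characters left out ...]
4, -0.99978073, -0.01964571],
       [-0.99298947, -0.0048781 , -0.11810217],
       [ 0.11798044,  0.020364  , -0.99280709]]), 't': array([-0.21412017,  0.51254929,  1.06194151])}
wrist {'mtx': array([[374.11127575,   0.        , 280.24694788],
       [  0.        , 374.11127575, 211.10962562],
       [  0.        ,   0.        ,   1.        ]]), 'mount': array([[-5.22330246e-04,  9.62534592e-01,  2.71158414e-01,
        -7.41618260e-02],
       [-4.34348118e-05, -2.71158473e-01,  9.62534717e-01,
        -1.62108279e-01],
       [ 9.99999863e-01,  4.90983281e-04,  1.83441781e-04,
         7.18616781e-05],
       [ 0.00000000e+00,  0.00000000e+00,  0.00000000e+00,
         1.00000000e+00]])}
```

View pics/scene0.png

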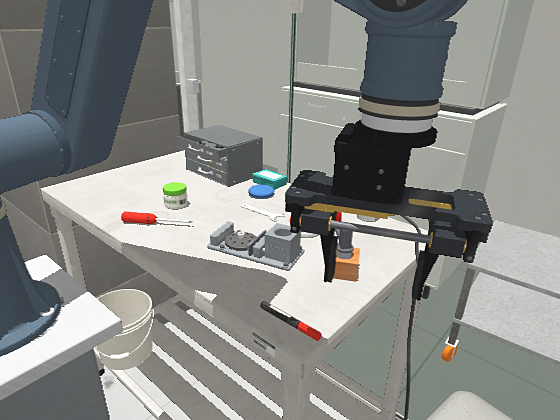

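View pics/top0.png

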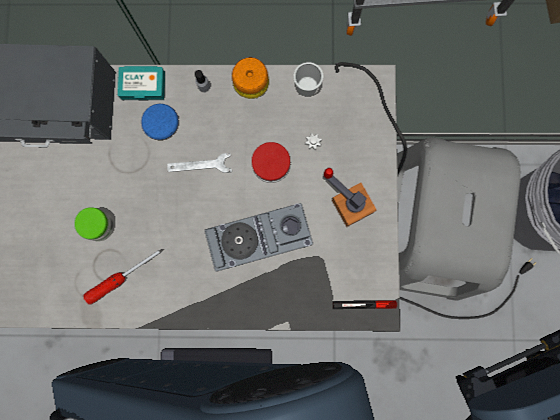

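View pics/wrist0.png

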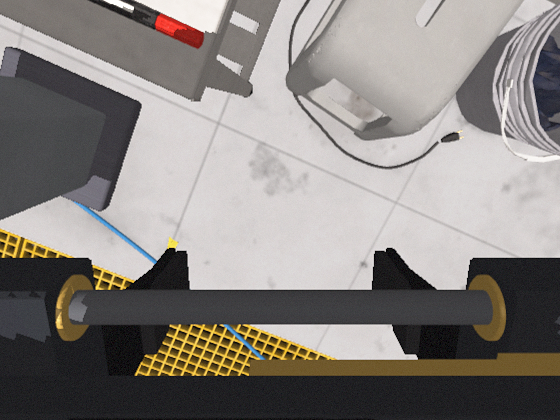

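The top view shows the rest and crank hub near (356,201), the knob near (328,173), the well near (291,226) and the plate near (239,240). I'll zoom in and deproject these.

```bash
cat > h.py <<'E'
import numpy as np,cv2
from rig import manip
def world(n,uv,d=None,z=None):
    c=manip.calibration(n);K,R,t=c["mtx"],c["R"],c["t"]
    r=np.linalg.inv(K)@np.array([uv[0],uv[1],1.0])
    if d is not None: return R.T@(r*d-t)
    o=-R.T@t; v=R.T@r
    return o+v*(z-o[2])/v[2]
def cloud(n,D):
    c=manip.calibration(n);K,R,t=c["mtx"],c["R"],c["t"]
    v,u=np.mgrid[0:420,0:560]
    P=np.stack([(u-K[0,2])/K[0,0]*D,(v-K[1,2])/K[1,1]*D,D],-1)
    return (P-t)@R
def proj(n,X):
    c=manip.calibration(n);x=c["mtx"]@(c["R"]@np.asarray(X)+c["t"]);return x[:2]/x[2]
E
python3 - <<'E'
from h import *
p=cv2.imread("pics/top0.png");D=np.load("pics/top0.npy")
cv2.imwrite("pics/z1.png",cv2.resize(p[140:280,195:395],None,fx=4,fy=4,interpolation=cv2.INTER_CUBIC))
W=cloud("top",D)
sub=W[140:280,195:395]
z=sub[...,2]
m=np.clip(z/0.12,0,1)*255
cv2.imwrite("pics/z1d.png",cv2.resize(m.astype(np.uint8),None,fx=4,fy=4,interpolation=cv2.INTER_NEAREST))
h=z[(z>-.02)]; print(np.histogram(h,bins=np.arange(-.02,.13,.005)))
U,V=np.meshgrid(np.arange(195,395),np.arange(140,280))
def st(name,m):
    P=sub[m];print(name,m.sum(),P.mean(0).round(4),P.min(0).round(4),P.max(0).round(4))
st("hub",(z>.099)&(U>340)&(U<375))
st("knob",(z>.085)&(U<340)&(U>315))
st("restTop",(abs(z-.042)<.006)&(U>325))
m=(abs(z-.066)<.004)&(U>265)&(U<315)&(V>195)
st("head",m)
cv2.imwrite("pics/hm.png",m.astype(np.uint8)*255)
r=cv2.minAreaRect(sub[m][:,:2].astype(np.float32)*1000);print(r)
m=(abs(z-.042)<.006)&(U>325);print(cv2.minAreaRect(sub[m][:,:2].astype(np.float32)*1000))
m=(z>.099)&(U>340)&(U<375);print(cv2.minAreaRect(sub[m][:,:2].astype(np.float32)*1000))
E
```

```text
(array([    0,     0,   561, 13132,  7114,  1150,   349,   725,   546,
         268,  1580,   689,   468,    27,    16,    66,   388,   478,
          92,     8,    15,    14,    10,    26,   135,    45,     0,
           0,     0]), array([-2.00000000e-02, -1.50000000e-02, -1.00000000e-02, -5.00000000e-03,
        3.46944695e-18,  5.00000000e-03,  1.00000000e-02,  1.50000000e-02,
        2.00000000e-02,  2.50000000e-02,  3.00000000e-02,  3.50000000e-02,
        4.00000000e-02,  4.50000000e-02,  5.00000000e-02,  5.50000000e-02,
        6.00000000e-02,  6.50000000e-02,  7.00000000e-02,  7.50000000e-02,
        8.00000000e-02,  8.50000000e-02,  9.00000000e-02,  9.50000000e-02,
        1.00000000e-01,  1.05000000e-01,  1.10000000e-01,  1.15000000e-01,
        1.20000000e-01,  1.25000000e-01]))
hub 148 [ 0.5242 -0.3479  0.2125] [ 0.3852 -0.3757  0.0993] [ 0.5556 -0.2332  1.1106]
knob 91 [ 0.5686 -0.2981  0.2113] [ 0.3852 -0.3146  0.086 ] [ 0.6007 -0.2332  1.1106]
restTop 667 [ 0.5381 -0.3624  0.041 ] [ 0.4997 -0.4042  0.0361] [ 0.5837 -0.3206  0.0468]
head 624 [ 0.4949 -0.2348  0.0653] [ 0.4595 -0.2701  0.062 ] [ 0.5321 -0.1982  0.07  ]
((495.24639892578125, -234.7233428955078), (60.3133544921875, 60.0705680847168), 16.01331329345703)
((541.345947265625, -362.1528625488281), (64.3378677368164, 64.41448211669922), 28.38252067565918)
((470.68182373046875, -297.5615234375), (21.266611099243164, 212.91615295410156), 47.311973571777344)
```

View pics/z1.png

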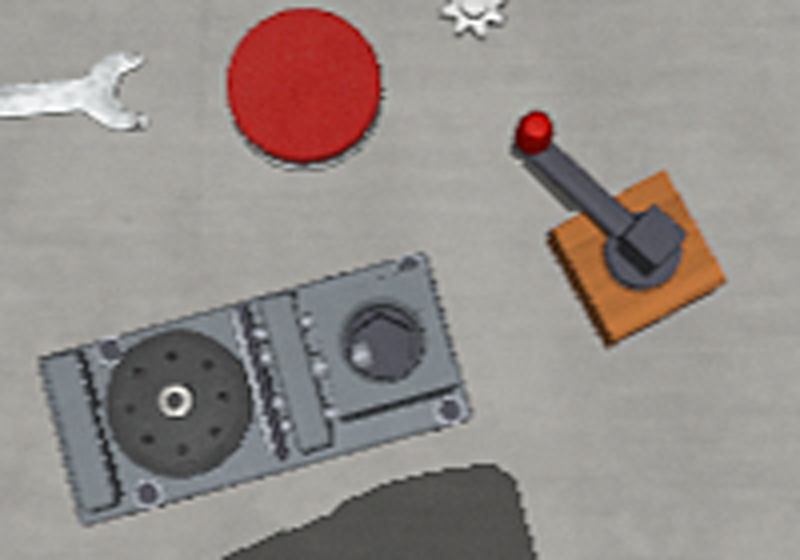

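View pics/z1d.png

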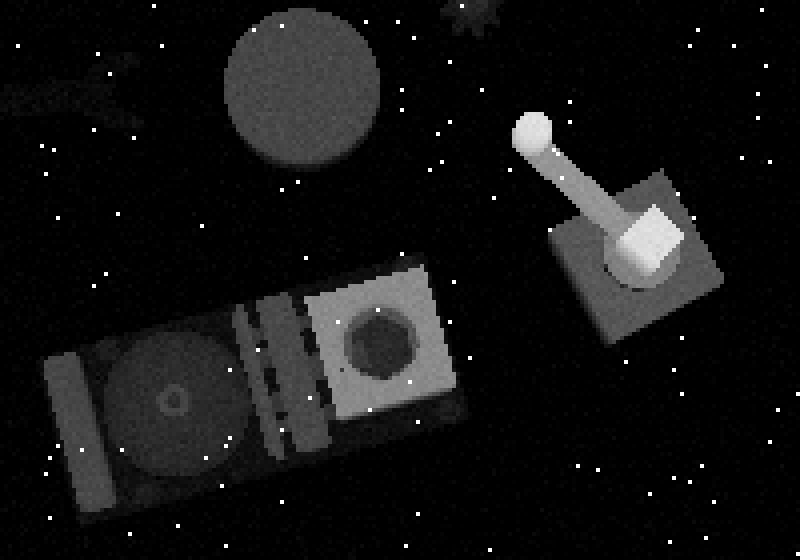

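```bash
python3 - <<'E'
from h import *
D=np.load("pics/top0.npy");sub=cloud("top",D)[140:280,195:395];z=sub[...,2]
U,V=np.meshgrid(np.arange(195,395),np.arange(140,280))
def st(name,m):
    m=cv2.morphologyEx(m.astype(np.uint8),cv2.MORPH_OPEN,np.ones((2,2)))>0
    P=sub[m];print(name,m.sum(),np.median(P,0).round(4),cv2.minAreaRect(P[:,:2].astype(np.float32)*1000));return P
st("hub",(z>.096)&(z<.115)&(U>340)&(U<375))
st("knob",(z>.088)&(z<.125)&(U<340)&(U>315))
P=st("arm",(z>.056)&(z<.076)&(U<360)&(U>315)&(V>165)&(V<215))
q=cv2.fitLine(P[:,:2].astype(np.float32),cv2.DIST_HUBER,0,.001,.001).ravel();print(q,np.degrees(np.arctan2(q[1],q[0])))
P=st("mid",(z>.004)&(z<.03)&(U<258)&(U>215)&(V>218)&(V<265))
# well: nonzero lower region in head
m=((z<.058)&(U>275)&(U<308)&(V>210)&(V<241))
cs,_=cv2.findContours(m.astype(np.uint8),0,2)
for c in cs:
    if len(c)>15:
        e=cv2.fitEllipse(c);print(e, [world("top",(e[0][0]+195,e[0][1]+140),z=.066)])
E
```

```text
hub 135 [ 0.5399 -0.364   0.1033] ((543.28515625, -368.5821228027344), (21.0217342376709, 33.763427734375), 46.38365173339844)
knob 75 [ 0.5897 -0.3082  0.1018] ((598.4232177734375, -314.8227233886719), (13.403514862060547, 37.08638000488281), 45.94757843017578)
arm 289 [ 0.5578 -0.3433  0.0687] ((472.93695068359375, -310.2652587890625), (81.25897216796875, 218.9324493408203), 69.06092071533203)
[ 0.79442257  0.6073654   0.55021816 -0.3440955 ] 37.39925
mid 1550 [ 0.4637 -0.1318  0.0175] ((434.3753662109375, -148.9058074951172), (170.24986267089844, 95.39926147460938), 30.487104415893555)
((94.59931945800781, 85.07186889648438), (17.860673904418945, 18.398502349853516), 78.87911987304688) [array([ 0.49443538, -0.23441062,  0.066     ])]
```

Emit:
send_rows([
  [[-0.043,0,-0.009,0],[-0.043,0,-0.009,0],[-0.043,0,-0.009,0],[-0.043,0,-0.009,0],[-0.043,0,-0.009,0]],
], grip=0)

```text
clock: 0.65
tool_pos: [0.433, -0.4415, 0.2222]
tool_rot: [[-0.914, -0.0, 0.405], [-0.405, 0.001, -0.914], [0.0, -1.0, -0.001]]
contact_force: [-0.2, -0.5, 0.2]
gripper_width: 0.0867
```

Emit:
send_rows([
  [[-0.044,0,-0.009,0],[-0.044,0,-0.009,0],[-0.043,0,-0.01,0],[0,0,0,-8],[0,0,0,-8]],
])

```text
clock: 1.15
tool_pos: [0.5414, -0.3623, 0.222]
tool_rot: [[-0.761, -0.001, 0.649], [-0.649, 0.001, -0.761], [0.0, -1.0, -0.001]]
contact_force: [-0.2, 0.0, 0.2]
gripper_width: 0.0872
```

Emit:
send_rows([
  [[0,0,0,-7],[0,0,0,0],[0,0,0,0],[0,0,0,0],[0,0,0,0]],
])

```text
clock: 1.65
tool_pos: [0.5401, -0.3642, 0.2225]
tool_rot: [[-0.684, 0.0, 0.73], [-0.73, 0.0, -0.684], [-0.0, -1.0, -0.0]]
contact_force: [0.2, 0.1, -0.3]
gripper_width: 0.0868
```

```bash
cat >> h.py <<'E'
def wcal(s):
    c=manip.calibration("wrist");M=c["mount"]
    T=np.eye(4);T[:3,:3]=s["tool_rot"];T[:3,3]=s["tool_pos"]
    return c["mtx"],T@M
def wworld(s,uv,z):
    K,C=wcal(s);v=C[:3,:3]@np.linalg.inv(K)@np.array([uv[0],uv[1],1.]);o=C[:3,3];return o+v*(z-o[2])/v[2]
def wproj(s,X):
    K,C=wcal(s);x=K@(C[:3,:3].T@(np.asarray(X)-C[:3,3]));return x[:2]/x[2]
def wcloud(s,D):
    K,C=wcal(s);v,u=np.mgrid[0:420,0:560]
    P=np.stack([(u-K[0,2])/K[0,0]*D,(v-K[1,2])/K[1,1]*D,D],-1);return P@C[:3,:3].T+C[:3,3]
def phi(s): return np.degrees(np.arctan2(s["tool_rot"][1,0],s["tool_rot"][0,0]))
def show(s): print(round(s["clock"],2),"tcp",s["tool_pos"].round(4),"phi",round(phi(s),2),"q6",round(s["q"][5],1),"F",s["contact_force"].round(2),"T",s["ft_torque"].round(3),"w",round(s["gripper_width"],4))
E
python3 - <<'E'
from h import *
s=manip.sense();show(s);print(s["tool_rot"].round(4))
p,D=manip.snapshot("wrist");cv2.imwrite("pics/w1.png",p);np.save("pics/w1.npy",D);np.save("pics/w1s.npy",s,allow_pickle=True)
E
```

```text
1.65 tcp [ 0.5401 -0.3642  0.2225] phi -133.14 q6 -0.7 F [ 0.21  0.14 -0.35] T [ 0.001 -0.041  0.037] w 0.0868
[[-6.838e-01  0.000e+00  7.297e-01]
 [-7.297e-01  1.000e-04 -6.838e-01]
 [-1.000e-04 -1.000e+00 -1.000e-04]]
```

View pics/w1.png

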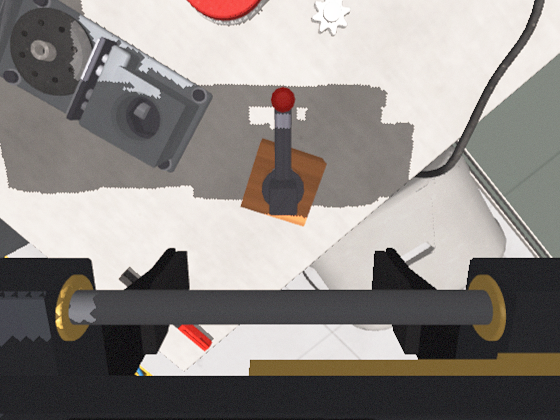

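```bash
python3 - <<'E'
from h import *
s=np.load("pics/w1s.npy",allow_pickle=True).item();D=np.load("pics/w1.npy");W=wcloud(s,D);p=cv2.imread("pics/w1.png")
cv2.imwrite("pics/w1z.png",cv2.resize(p[75:240,220:350],None,fx=4,fy=3.6,interpolation=cv2.INTER_CUBIC))
z=W[...,2];V,U=np.mgrid[0:420,0:560]
R=s["tool_rot"]
def st(n,m):
    m=cv2.morphologyEx(m.astype(np.uint8),cv2.MORPH_OPEN,np.ones((2,2)))>0
    P=W[m];L=(P-s["tool_pos"])@R
    print(n,m.sum(),P.mean(0).round(4),"tool mean",L.mean(0).round(4),"zrange",L[:,2].min().round(4),L[:,2].max().round(4),"x",L[:,0].min().round(4),L[:,0].max().round(4),"px",U[m].min(),U[m].max(),V[m].min(),V[m].max())
B=(U>235)&(U<335)
st("hubtop",(z>.097)&(z<.115)&B&(V>150)&(V<240))
st("knob",(z>.085)&(z<.12)&B&(V<125))
st("arm",(z>.062)&(z<.08)&B&(V>115)&(V<175))
m=(z>.058)&(z<.075)&(U<215)&(U>70)&(V<180)&(V>60)
m=cv2.morphologyEx(m.astype(np.uint8),cv2.MORPH_OPEN,np.ones((2,2)))>0
print(m.sum(),cv2.minAreaRect(W[m][:,:2].astype(np.float32)*1000))
m=(z>.036)&(z<.048)&B&(V>130)&(V<235)
m=cv2.morphologyEx(m.astype(np.uint8),cv2.MORPH_OPEN,np.ones((2,2)))>0
print(m.sum(),cv2.minAreaRect(W[m][:,:2].astype(np.float32)*1000))
E
```

```text
hubtop 827 [ 0.5435 -0.365   0.1016] tool mean [-0.0017  0.1209  0.0031] zrange -0.0079 0.0171 x -0.0742 0.0276 px 270 298 188 216
knob 473 [ 0.5951 -0.3094  0.1   ] tool mean [-0.0777  0.1225  0.0026] zrange -0.006 0.0147 x -0.0865 -0.0684 px 272 295 88 113
arm 976 [ 0.5712 -0.3357  0.0688] tool mean [-0.042   0.1537  0.0032] zrange -0.0035 0.0121 x -0.0742 -0.0158 px 276 292 117 175
4187 ((515.4260864257812, -243.15679931640625), (82.89249420166016, 183.70498657226562), 72.67971801757812)
2708 ((555.5032958984375, -362.97235107421875), (112.57257080078125, 71.32093811035156), 28.589548110961914)
```

View pics/w1z.png

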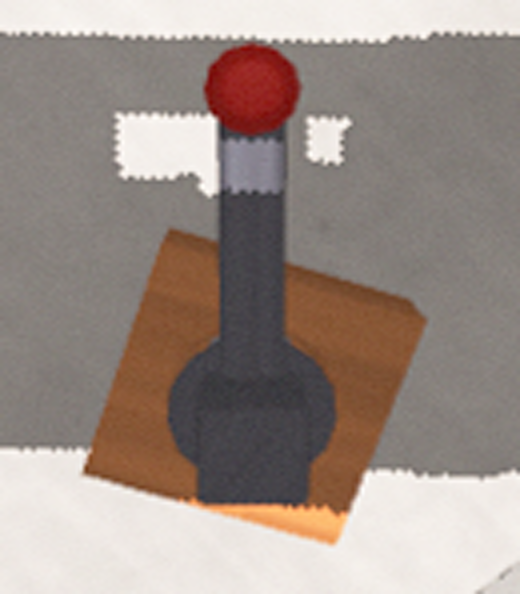

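Emit:
send_rows([
  [[-0.001,0.03,0.0015,0],[0,0.04,0,0],[0,0.04,0,0],[0,0.025,0,0],[0,0.0145,0,0]],
])

```text
clock: 2.2
tool_pos: [0.5408, -0.3634, 0.0703]
tool_rot: [[-0.683, -0.003, 0.73], [-0.73, 0.003, -0.683], [-0.0, -1.0, -0.004]]
contact_force: [-0.3, -0.4, -0.6]
gripper_width: 0.087
```

Emit:
send_rows([
  [[0,0,0,0],[0,0,0,0],[0,0,0,0],[0,0,0,0],[0,0,0,0]],
], grip=130, force=5)

```text
clock: 2.7
tool_pos: [0.5426, -0.3649, 0.0744]
tool_rot: [[-0.683, 0.002, 0.731], [-0.731, -0.002, -0.683], [0.0, -1.0, 0.002]]
contact_force: [0.6, 0.2, -0.2]
gripper_width: 0.055
```

```bash
python3 - <<'E'
from h import *
s=manip.sense();show(s)
p,D=manip.snapshot("wrist");cv2.imwrite("pics/w2.png",p)
E
```

```text
2.7 tcp [ 0.5426 -0.3649  0.0744] phi -133.06 q6 -0.6 F [ 0.59  0.23 -0.24] T [ 0.012 -0.059  0.027] w 0.055
```

View pics/w2.png

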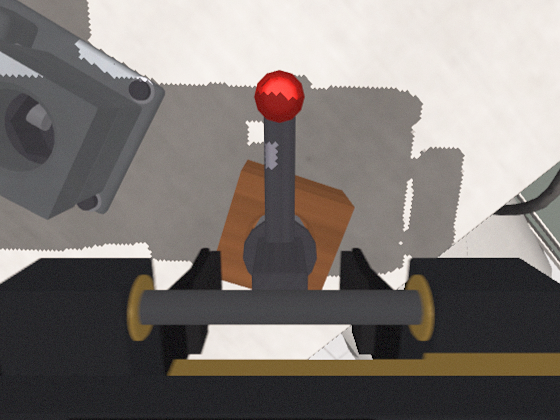

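The hub is centred between the fingers in column 280 (fingers at 208 and 352), so I'll close.

Emit:
send_rows([
  [[0,0,0,0],[0,0,0,0],[0,0,0,0],[0,0,0,0],[0,0,0,0]],
], grip=255, force=10)

```text
clock: 3.25
tool_pos: [0.542, -0.3644, 0.073]
tool_rot: [[-0.683, -0.0, 0.731], [-0.731, 0.0, -0.683], [-0.0, -1.0, -0.0]]
contact_force: [0.8, 0.0, -0.0]
gripper_width: 0.0218
```

Emit:
send_rows([
  [[0,0,0,0],[0,0,0,0],[0,0,0,0],[0,0,0,0],[0,0,0,0]],
], grip=255, force=50)

```text
clock: 3.75
tool_pos: [0.542, -0.3644, 0.073]
tool_rot: [[-0.683, 0.0, 0.731], [-0.731, -0.0, -0.683], [-0.0, -1.0, 0.0]]
contact_force: [0.9, -0.0, 0.3]
gripper_width: 0.0217
```

```bash
python3 - <<'E'
from h import *
s=manip.sense();show(s);print(s["tool_rot"].round(4))
E
```

```text
3.75 tcp [ 0.542  -0.3644  0.073 ] phi -133.06 q6 -0.6 F [ 0.88 -0.04  0.26] T [-0.095 -0.118 -0.029] w 0.0217
[[-0.6828  0.      0.7306]
 [-0.7306 -0.     -0.6828]
 [-0.     -1.      0.    ]]
```

Emit:
send_rows([
  [[0,-0.01,0,0],[0,-0.02,0,0],[0,-0.03,0,0],[0,-0.03,0,0],[0,-0.01,0,0]],
])

```text
clock: 4.25
tool_pos: [0.5434, -0.3656, 0.1768]
tool_rot: [[-0.683, 0.005, 0.731], [-0.731, -0.004, -0.683], [0.0, -1.0, 0.006]]
contact_force: [0.3, 0.2, -3.0]
gripper_width: 0.0216
```

Emit:
send_rows([
  [[-0.01,0,-0.015,0],[-0.015,0,-0.025,0],[-0.01,0,-0.015,0],[0,0,0,0],[0,0,0,0]],
])

```text
clock: 4.75
tool_pos: [0.5257, -0.3013, 0.1728]
tool_rot: [[-0.682, -0.0, 0.731], [-0.731, -0.0, -0.682], [0.0, -1.0, 0.0]]
contact_force: [0.9, -0.7, -2.8]
gripper_width: 0.0214
```

```bash
python3 - <<'E'
from h import *
s=manip.sense();show(s)
p,D=manip.snapshot("wrist");cv2.imwrite("pics/w3.png",p);np.save("pics/w3s.npy",s,allow_pickle=True);np.save("pics/w3.npy",D)
X=[.496,-.2352,.066];u,v=wproj(s,X).round().astype(int);print(u,v)
c=p[max(0,v-60):v+60,max(0,u-70):u+70];c=cv2.convertScaleAbs(c,alpha=1.5,beta=20)
cv2.imwrite("pics/w3z.png",cv2.resize(c,None,fx=5,fy=5,interpolation=cv2.INTER_CUBIC))
E
```

```text
4.75 tcp [ 0.5257 -0.3013  0.1728] phi -133.02 q6 2.7 F [ 0.9  -0.65 -2.84] T [-0.032 -0.034  0.042] w 0.0214
188 172
```

View pics/w3.png

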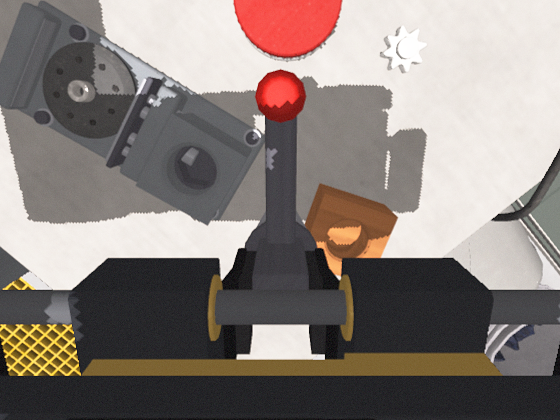

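View pics/w3z.png

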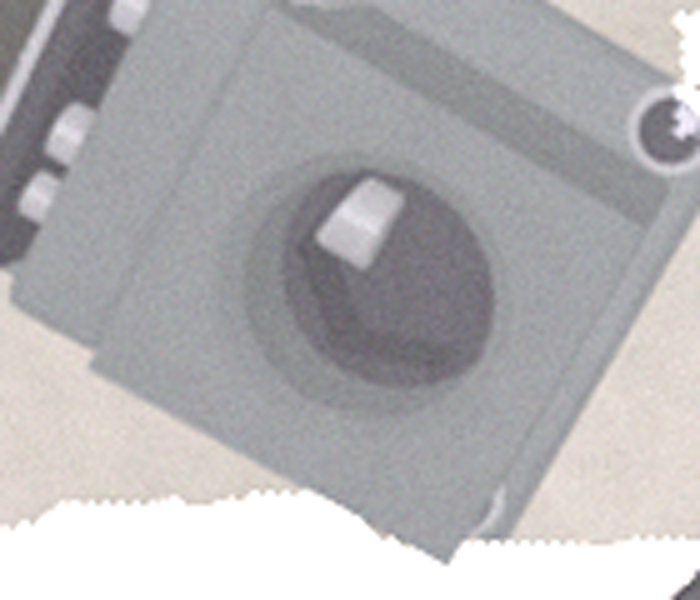

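```bash
python3 - <<'E'
from h import *
s=np.load("pics/w3s.npy",allow_pickle=True).item();p=cv2.imread("pics/w3.png")
f=lambda x,y,z:wworld(s,(118+x/5,112+y/5),z)
print("well",f(368,275,.066),f(368,283,.066))
for z in(.04,.02):
  for q in[(300,262),(320,240),(345,328),(368,270),(400,200),(375,178),(450,352),(480,350)]:
    w=f(*q,z)-[.496,-.2352,0];print(z,q,(w[:2]*1000).round(1),round(np.hypot(*w[:2])*1000,1),round(np.degrees(np.arctan2(w[1],w[0])),1))
c=p[140:200,165:225];g=cv2.createCLAHE(4,(2,2)).apply(cv2.cvtColor(c,cv2.COLOR_BGR2GRAY))
g=cv2.convertScaleAbs(g,alpha=2,beta=-60)
cv2.imwrite("pics/w3zz.png",cv2.resize(g,None,fx=10,fy=10,interpolation=cv2.INTER_CUBIC))
p,D=manip.snapshot("top");cv2.imwrite("pics/t3.png",cv2.resize(p[150:280,200:400],None,fx=4,fy=4,interpolation=cv2.INTER_CUBIC))
E
```

```text
well [ 0.50043338 -0.23466563  0.066     ] [ 0.49958491 -0.23546586  0.066     ]
0.04 (300, 262) [-9.3 10.5] 14.0 131.5
0.04 (320, 240) [-4.4 10.7] 11.6 112.3
0.04 (345, 328) [-11.8  -1.6] 11.9 -172.2
0.04 (368, 270) [-2.3  2.3] 3.3 135.7
0.04 (400, 200) [9.4 6.4] 11.4 34.4
0.04 (375, 178) [ 9.  11.5] 14.6 51.8
0.04 (450, 352) [ -2.3 -15.8] 15.9 -98.4
0.04 (480, 350) [  1.4 -18.8] 18.9 -85.7
0.02 (300, 262) [-15.3  12. ] 19.5 142.0
0.02 (320, 240) [-10.1  12.2] 15.9 129.7
0.02 (345, 328) [-18.   -0.9] 18.1 -177.0
0.02 (368, 270) [-7.9  3.2] 8.6 157.9
0.02 (400, 200) [4.6 7.7] 8.9 59.2
0.02 (375, 178) [ 4.2 13. ] 13.7 72.3
0.02 (450, 352) [ -7.9 -16. ] 17.9 -116.4
0.02 (480, 350) [ -3.9 -19.3] 19.7 -101.5
```

View pics/w3zz.png

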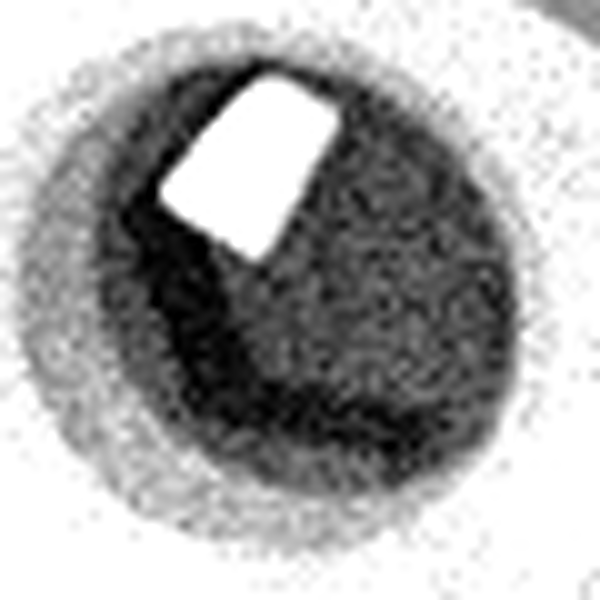

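View pics/t3.png

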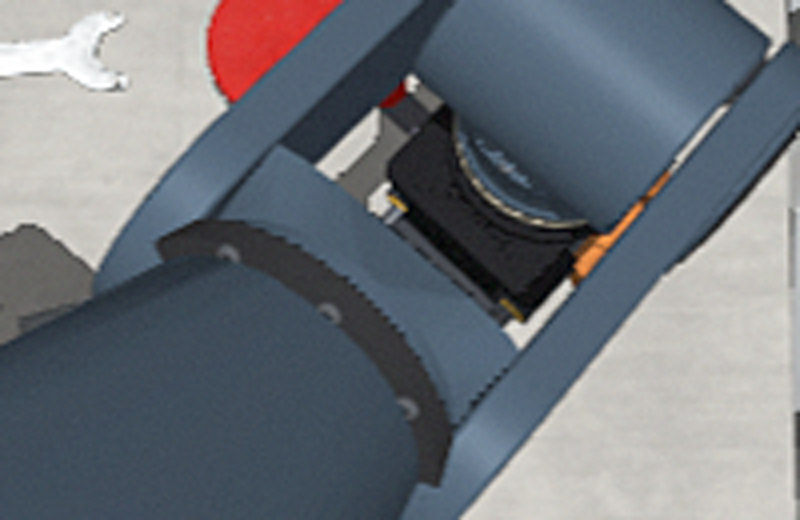

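```bash
python3 - <<'E'
from h import *
s=np.load("pics/w3s.npy",allow_pickle=True).item();p=cv2.imread("pics/w3.png")
cv2.imwrite("pics/w3r.png",cv2.resize(p[175:285,295:405],None,fx=5.4,fy=5.4,interpolation=cv2.INTER_CUBIC))
print(wproj(s,[.542,-.3644,.042]))
E
```

```text
[346.05726466 241.89131042]
```

View pics/w3r.png

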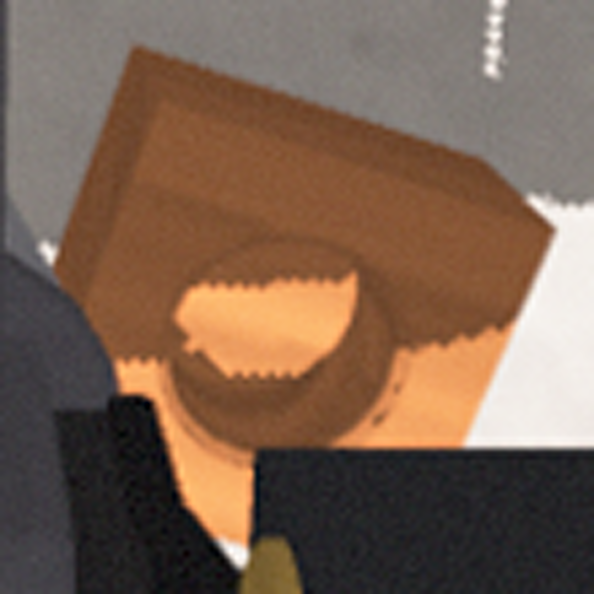

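Emit:
send_rows([
  [[-0.014,0,-0.015,0],[-0.014,0,-0.015,0],[0,0,0,0],[0,0,0,0],[0,0,0,0]],
])

```text
clock: 5.35
tool_pos: [0.5233, -0.2604, 0.1733]
tool_rot: [[-0.682, 0.001, 0.731], [-0.731, -0.001, -0.682], [0.0, -1.0, 0.001]]
contact_force: [0.1, 0.6, -1.5]
gripper_width: 0.0218
```

```bash
python3 - <<'E'
from h import *
s=manip.sense();show(s)
p,D=manip.snapshot("wrist");cv2.imwrite("pics/w4.png",p);np.save("pics/w4s.npy",s,allow_pickle=True);np.save("pics/w4.npy",D)
X=[.497,-.237,.066];print(wproj(s,X))
u,v=wproj(s,X).round().astype(int)
c=p[v-40:v+40,u-40:u+40];print(u-40,v-40)
cv2.imwrite("pics/w4z.png",cv2.resize(cv2.convertScaleAbs(c,alpha=2.2,beta=-60),None,fx=7.5,fy=7.5,interpolation=cv2.INTER_CUBIC))
p,D=manip.snapshot("scene");cv2.imwrite("pics/s4.png",cv2.resize(p[150:300,200:400],None,fx=4,fy=4,interpolation=cv2.INTER_CUBIC))
E
```

```text
5.35 tcp [ 0.5233 -0.2604  0.1733] phi -133.04 q6 5.6 F [ 0.13  0.6  -1.53] T [-0.108  0.003 -0.016] w 0.0218
[232.93295791 209.9488578 ]
193 170
```

View pics/w4.png

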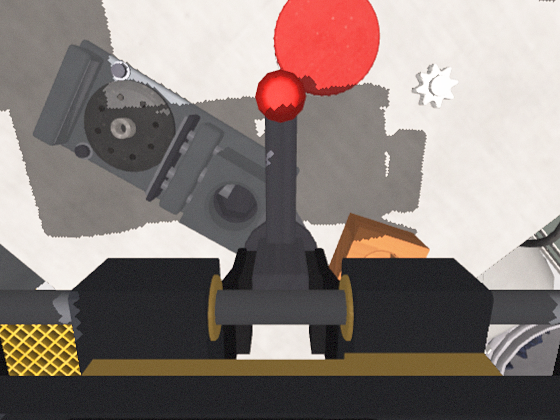

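View pics/w4z.png

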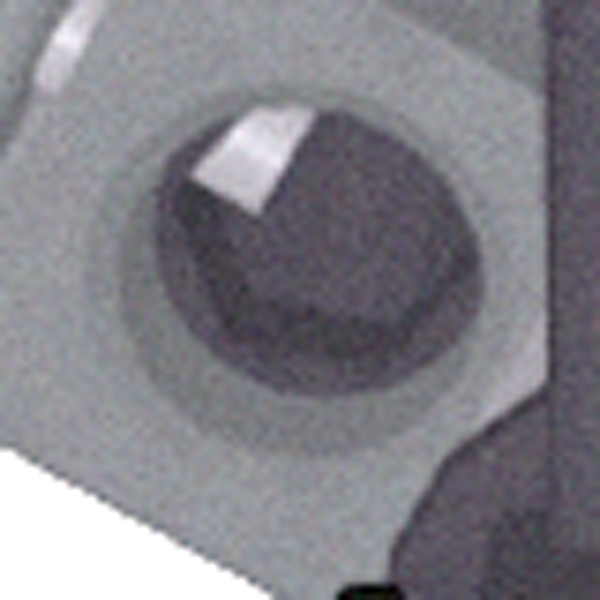

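View pics/s4.png

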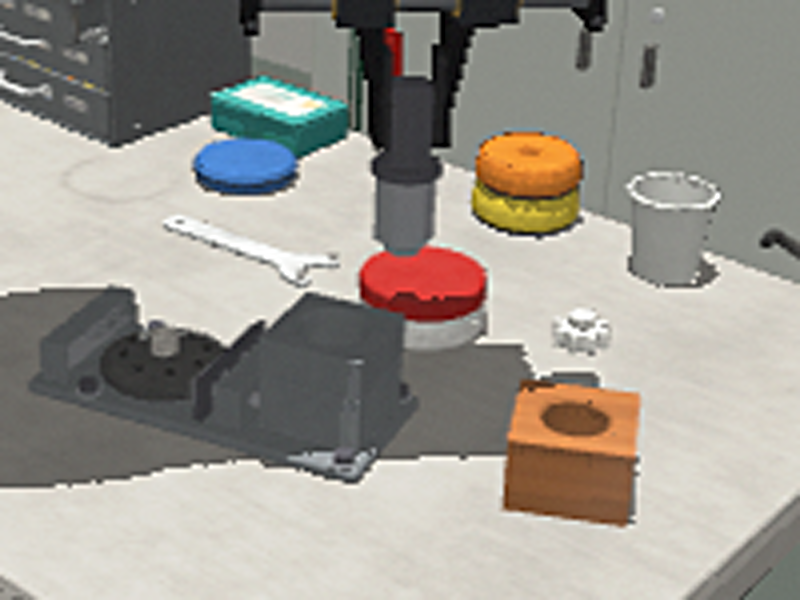

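```bash
python3 - <<'E'
from h import *
s=np.load("pics/w4s.npy",allow_pickle=True).item()
def f(x,y,z):
    w=wworld(s,(193+x/7.5,170+y/7.5+2.8),z)-[.497,-.237,0];return (w[:2]*1000).round(1),round(np.hypot(*w[:2])*1000,1),round(np.degrees(np.arctan2(w[1],w[0])),1)
for q in[(190,178),(225,325),(232,338),(400,348),(475,260),(258,105)]: print("rim",q,*f(*q,.04))
for q in[(262,215),(318,110),(250,300),(380,320)]: print("floor",q,*f(*q,.02),*f(*q,.01))
E
```

```text
rim (190, 178) [-8.1 13.1] 15.4 121.7
rim (225, 325) [-17.1  -1.2] 17.2 -176.1
rim (232, 338) [-17.6  -2.7] 17.8 -171.2
rim (400, 348) [ -4.9 -16.1] 16.9 -107.0
rim (475, 260) [  8.1 -14.6] 16.6 -61.0
rim (258, 105) [ 3.  13.7] 14.1 77.6
floor (262, 215) [-10.9   3.1] 11.3 164.1 [-13.6   2.2] 13.8 170.8
floor (318, 110) [2.6 7.5] 7.9 70.5 [0.3 6.7] 6.7 87.5
floor (250, 300) [-19.2  -3.2] 19.4 -170.6 [-22.2  -4.3] 22.6 -169.1
floor (380, 320) [ -9.8 -15.3] 18.1 -122.6 [-12.5 -16.8] 20.9 -126.7
```

Emit:
send_rows([
  [[0.0008,0,-0.0152,0],[0,0,-0.02,0],[0,0.01,0,0],[0,0.015,0,0],[0,0.013,0,0]],
])

```text
clock: 5.95
tool_pos: [0.4973, -0.2378, 0.1344]
tool_rot: [[-0.683, 0.001, 0.73], [-0.73, -0.001, -0.683], [-0.0, -1.0, 0.002]]
contact_force: [-0.3, 0.7, -2.2]
gripper_width: 0.0215
```

Emit:
send_rows([
  [[0,0,0,0],[0,0,0,0],[0,0.003,0,0],[0,0.004,0,0],[0,0,0,0]],
])

```text
clock: 6.45
tool_pos: [0.4965, -0.2368, 0.1278]
tool_rot: [[-0.683, -0.0, 0.731], [-0.731, 0.0, -0.683], [0.0, -1.0, -0.0]]
contact_force: [-0.1, 0.0, -2.1]
gripper_width: 0.0214
```

```bash
python3 - <<'E'
from h import *
s=manip.sense();show(s)
p,D=manip.snapshot("scene");cv2.imwrite("pics/s5.png",cv2.resize(p[170:270,210:350],None,fx=5.5,fy=5.5,interpolation=cv2.INTER_CUBIC))
E
```

```text
6.45 tcp [ 0.4965 -0.2368  0.1278] phi -133.06 q6 5.9 F [-0.11  0.   -2.09] T [-0.035 -0.04   0.023] w 0.0214
```

View pics/s5.png

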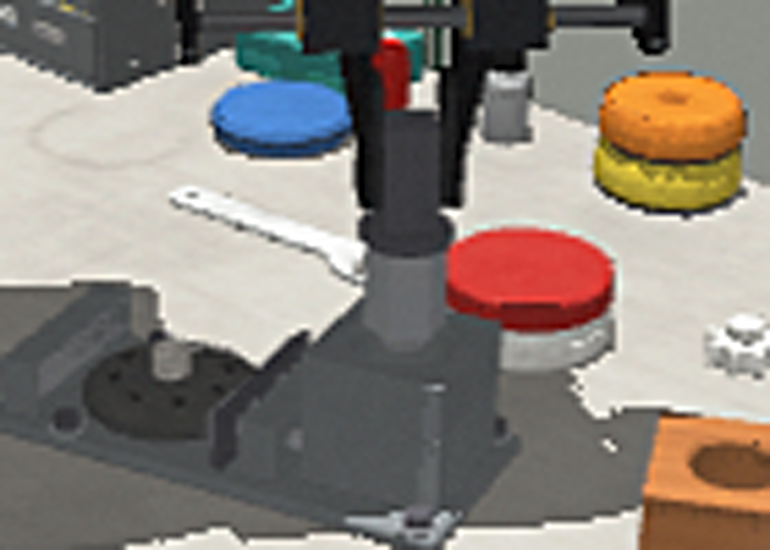

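The nose is at the well's mouth and looks centred on it in the scene view. I'll descend slowly.

Emit:
send_rows([
  [[0,0.002,0,0],[0,0.002,0,0],[0,0.002,0,0],[0,0.002,0,0],[0,0.001,0,0]],
])

```text
clock: 7.0
tool_pos: [0.4965, -0.2368, 0.1188]
tool_rot: [[-0.683, -0.0, 0.731], [-0.731, 0.0, -0.683], [0.0, -1.0, -0.0]]
contact_force: [0.2, 0.3, -2.6]
gripper_width: 0.0217
```

Emit:
send_rows([
  [[0,0.001,0,0],[0,0.002,0,0],[0,0.002,0,0],[0,0.002,0,0],[0,0,0,0]],
])

```text
clock: 7.5
tool_pos: [0.4965, -0.2367, 0.1117]
tool_rot: [[-0.683, -0.001, 0.731], [-0.731, 0.0, -0.683], [0.0, -1.0, -0.001]]
contact_force: [0.3, -0.6, -2.1]
gripper_width: 0.0216
```

Emit:
send_rows([
  [[0,0.003,0,0],[0,0.003,0,0],[0,0.003,0,0],[0,0.002,0,0],[0,0.001,0,0]],
])

```text
clock: 8.0
tool_pos: [0.4965, -0.2368, 0.0997]
tool_rot: [[-0.683, -0.0, 0.731], [-0.731, 0.0, -0.683], [0.0, -1.0, -0.001]]
contact_force: [-0.6, 0.4, -2.1]
gripper_width: 0.0216
```

Emit:
send_rows([
  [[0,0.001,0,0],[0,0.001,0,0],[0,0.001,0,0],[0,0.0005,0,0],[0,0,0,0]],
])

```text
clock: 8.5
tool_pos: [0.4966, -0.2369, 0.0965]
tool_rot: [[-0.683, -0.0, 0.731], [-0.731, 0.0, -0.683], [-0.0, -1.0, -0.0]]
contact_force: [-0.5, -0.7, -2.9]
gripper_width: 0.0213
```

```bash
python3 - <<'E'
from h import *
s=manip.sense();show(s)
E
```

```text
8.5 tcp [ 0.4966 -0.2369  0.0965] phi -133.06 q6 5.9 F [-0.49 -0.75 -2.94] T [ 0.006 -0.005  0.056] w 0.0213
```

Emit:
send_rows([
  [[0,0.001,0,0],[0,0.001,0,0],[0,0,0,0],[0,0,0,0],[0,0,0,0]],
])

```text
clock: 9.0
tool_pos: [0.4966, -0.2369, 0.0946]
tool_rot: [[-0.683, 0.0, 0.731], [-0.731, -0.0, -0.683], [0.0, -1.0, 0.0]]
contact_force: [-0.4, -0.0, -1.2]
gripper_width: 0.0217
```

Emit:
send_rows([
  [[0,0.0015,0,0],[0,0,0,0],[0,0,0,0],[0,0,0,0],[0,0,0,0]],
])

```text
clock: 9.5
tool_pos: [0.4967, -0.2369, 0.0932]
tool_rot: [[-0.683, 0.0, 0.731], [-0.731, -0.0, -0.683], [-0.0, -1.0, 0.0]]
contact_force: [-0.5, -0.1, 0.4]
gripper_width: 0.022
```

Emit:
send_rows([
  [[0,0,0,3],[0,0,0,3],[0,0,0,2],[0,0,0,0],[0,0,0,0]],
])

```text
clock: 10.0
tool_pos: [0.4965, -0.2367, 0.0927]
tool_rot: [[-0.777, -0.001, 0.629], [-0.629, 0.0, -0.777], [0.0, -1.0, -0.001]]
contact_force: [0.3, 0.8, -1.6]
gripper_width: 0.0218
```

Emit:
send_rows([
  [[0,0,0,2],[0,0,0,2],[0,0,0,0],[0,0,0,0],[0,0,0,0]],
])

```text
clock: 10.5
tool_pos: [0.4967, -0.2368, 0.093]
tool_rot: [[-0.819, -0.0, 0.573], [-0.573, 0.0, -0.819], [0.0, -1.0, -0.0]]
contact_force: [-0.1, -0.9, -2.4]
gripper_width: 0.0217
```

The push fell away at 8–12° clockwise, as the view of the socket suggested. I'll lower it gently.

Emit:
send_rows([
  [[0,0.001,0,0],[0,0.001,0,0],[0,0.001,0,0],[0,0,0,0],[0,0,0,0]],
])

```text
clock: 11.0
tool_pos: [0.4966, -0.2369, 0.09]
tool_rot: [[-0.82, -0.0, 0.573], [-0.573, 0.0, -0.82], [0.0, -1.0, -0.0]]
contact_force: [-0.1, 0.5, -1.7]
gripper_width: 0.0215
```

Emit:
send_rows([
  [[0,0.001,0,0],[0,0.001,0,0],[0,0.001,0,0],[0,0,0,0],[0,0,0,0]],
])

```text
clock: 11.5
tool_pos: [0.4966, -0.2369, 0.087]
tool_rot: [[-0.82, -0.0, 0.573], [-0.573, 0.0, -0.82], [0.0, -1.0, -0.0]]
contact_force: [-0.9, -0.1, -3.0]
gripper_width: 0.0217
```

Emit:
send_rows([
  [[0,0.001,0,0],[0,0.001,0,0],[0,0.001,0,0],[0,0,0,0],[0,0,0,0]],
])

```text
clock: 12.0
tool_pos: [0.4967, -0.2369, 0.084]
tool_rot: [[-0.82, 0.0, 0.573], [-0.573, -0.0, -0.82], [-0.0, -1.0, 0.0]]
contact_force: [-0.5, 0.6, -2.7]
gripper_width: 0.0216
```

Emit:
send_rows([
  [[0,0.001,0,0],[0,0,0,0],[0,0,0,0],[0,0,0,0],[0,0,0,0]],
])

```text
clock: 12.5
tool_pos: [0.4966, -0.2369, 0.0838]
tool_rot: [[-0.82, 0.0, 0.573], [-0.573, -0.0, -0.82], [-0.0, -1.0, 0.0]]
contact_force: [-1.4, 1.0, 5.7]
gripper_width: 0.0219
```

```bash
python3 - <<'E'
from h import *
s=manip.sense();show(s)
E
```

```text
12.5 tcp [ 0.4966 -0.2369  0.0838] phi -145.06 q6 17.9 F [-1.38  1.    5.73] T [0.143 0.312 0.007] w 0.0219
```

Floor felt at TCP z 0.0838 with an 8 N push, so the key is home. I'll ease off and turn clockwise.

Emit:
send_rows([
  [[0,-0.0007,0,0],[0,0,0,3],[0,0,0,4],[0,0,0,4],[0,0,0,0]],
])

```text
clock: 13.0
tool_pos: [0.4965, -0.2365, 0.0839]
tool_rot: [[-0.914, -0.0, 0.406], [-0.406, 0.0, -0.914], [0.0, -1.0, -0.001]]
contact_force: [-0.5, 0.7, 2.9]
gripper_width: 0.0219
```

```bash
python3 - <<'E'
from h import *
s=manip.sense();show(s)
E
```

```text
13.0 tcp [ 0.4965 -0.2365  0.0839] phi -156.04 q6 28.9 F [-0.5   0.75  2.91] T [0.332 0.25  0.103] w 0.0219
```

Emit:
send_rows([
  [[0,0,0,4],[0,0,0,4],[0,0,0,4],[0,0,0,4],[0,0,0,0]],
])

```text
clock: 13.5
tool_pos: [0.4965, -0.2364, 0.0839]
tool_rot: [[-0.99, -0.0, 0.14], [-0.14, 0.001, -0.99], [0.0, -1.0, -0.001]]
contact_force: [-1.4, 2.6, 4.0]
gripper_width: 0.0216
```

```bash
python3 - <<'E'
from h import *
s=manip.sense();show(s)
E
```

```text
13.5 tcp [ 0.4965 -0.2364  0.0839] phi -171.97 q6 44.8 F [-1.4   2.6   3.99] T [0.486 0.219 0.068] w 0.0216
```

Emit:
send_rows([
  [[0,0,0,4],[0,0,0,4],[0,0,0,4],[0,0,0,4],[0,0,0,0]],
])

```text
clock: 14.0
tool_pos: [0.4967, -0.2364, 0.0839]
tool_rot: [[-0.99, -0.0, -0.138], [0.138, 0.001, -0.99], [0.0, -1.0, -0.001]]
contact_force: [-0.8, 2.8, 4.5]
gripper_width: 0.0215
```

```bash
python3 - <<'E'
from h import *
s=manip.sense();show(s)
E
```

```text
14.0 tcp [ 0.4967 -0.2364  0.0839] phi 172.07 q6 60.8 F [-0.79  2.78  4.51] T [0.69  0.137 0.083] w 0.0215
```

Emit:
send_rows([
  [[0,0,0,4],[0,0,0,4],[0,0,0,4],[0,0,0,0],[0,0,0,0]],
])

```text
clock: 14.5
tool_pos: [0.4967, -0.2365, 0.0839]
tool_rot: [[-0.94, 0.0, -0.34], [0.34, 0.001, -0.94], [0.0, -1.0, -0.001]]
contact_force: [0.1, 3.7, 5.2]
gripper_width: 0.0215
```

```bash
python3 - <<'E'
from h import *
s=manip.sense();show(s)
E
```

```text
14.5 tcp [ 0.4967 -0.2365  0.0839] phi 160.12 q6 72.7 F [0.1  3.7  5.21] T [0.904 0.048 0.133] w 0.0215
```

Emit:
send_rows([
  [[0,0,0,2],[0,0,0,2],[0,0,0,2],[0,0,0,0],[0,0,0,0]],
])

```text
clock: 15.0
tool_pos: [0.4969, -0.2365, 0.0839]
tool_rot: [[-0.9, 0.0, -0.436], [0.436, 0.0, -0.9], [-0.0, -1.0, -0.001]]
contact_force: [-0.5, 4.4, 5.6]
gripper_width: 0.0216
```

```bash
python3 - <<'E'
from h import *
s=manip.sense();show(s)
E
```

```text
15.0 tcp [ 0.4969 -0.2365  0.0839] phi 154.12 q6 78.7 F [-0.54  4.39  5.57] T [0.88  0.024 0.155] w 0.0216
```

Emit:
send_rows([
  [[0,0,0,2],[0,0,0,2],[0,0,0,0],[0,0,0,0],[0,0,0,0]],
])

```text
clock: 15.5
tool_pos: [0.4969, -0.2365, 0.0839]
tool_rot: [[-0.867, 0.001, -0.498], [0.498, 0.0, -0.867], [-0.0, -1.0, -0.001]]
contact_force: [-0.4, 3.6, 5.2]
gripper_width: 0.0214
```

```bash
python3 - <<'E'
from h import *
s=manip.sense();show(s)
E
```

```text
15.5 tcp [ 0.4969 -0.2365  0.0839] phi 150.12 q6 82.7 F [-0.37  3.61  5.23] T [ 0.949 -0.075  0.172] w 0.0214
```

Emit:
send_rows([
  [[0,0,0,2],[0,0,0,2],[0,0,0,0],[0,0,0,0],[0,0,0,0]],
])

```text
clock: 16.0
tool_pos: [0.497, -0.2366, 0.0839]
tool_rot: [[-0.83, 0.001, -0.557], [0.557, 0.0, -0.83], [-0.0, -1.0, -0.001]]
contact_force: [-0.1, 4.7, 4.4]
gripper_width: 0.0216
```

```bash
python3 - <<'E'
from h import *
s=manip.sense();show(s)
E
```

```text
16.0 tcp [ 0.497  -0.2366  0.0839] phi 146.12 q6 86.7 F [-0.07  4.7   4.41] T [ 0.963 -0.049  0.159] w 0.0216
```

Emit:
send_rows([
  [[0,0,0,2],[0,0,0,1],[0,0,0,0],[0,0,0,0],[0,0,0,0]],
])

```text
clock: 16.5
tool_pos: [0.497, -0.2365, 0.0839]
tool_rot: [[-0.8, 0.001, -0.6], [0.6, 0.0, -0.8], [-0.0, -1.0, -0.001]]
contact_force: [0.9, 4.9, 4.9]
gripper_width: 0.0215
```

```bash
python3 - <<'E'
from h import *
s=manip.sense();show(s)
E
```

```text
16.5 tcp [ 0.497  -0.2365  0.0839] phi 143.13 q6 89.7 F [0.9  4.94 4.93] T [ 0.995 -0.113  0.244] w 0.0215
```

Emit:
send_rows([
  [[0,0,0,1],[0,0,0,1],[0,0,0,0],[0,0,0,0],[0,0,0,0]],
])

```text
clock: 17.0
tool_pos: [0.497, -0.2365, 0.0839]
tool_rot: [[-0.779, 0.001, -0.628], [0.628, 0.0, -0.779], [-0.0, -1.0, -0.001]]
contact_force: [0.1, 5.2, 5.3]
gripper_width: 0.022
```

```bash
python3 - <<'E'
from h import *
s=manip.sense();show(s)
E
```

```text
17.0 tcp [ 0.497  -0.2365  0.0839] phi 141.13 q6 91.7 F [0.11 5.15 5.25] T [ 0.972 -0.131  0.244] w 0.022
```

Emit:
send_rows([
  [[0,0,0,1],[0,0,0,1],[0,0,0,0],[0,0,0,0],[0,0,0,0]],
])

```text
clock: 17.5
tool_pos: [0.4971, -0.2365, 0.0839]
tool_rot: [[-0.756, 0.001, -0.655], [0.655, 0.0, -0.756], [-0.0, -1.0, -0.001]]
contact_force: [1.2, 4.5, 4.3]
gripper_width: 0.0215
```

```bash
python3 - <<'E'
from h import *
s=manip.sense();show(s)
p,D=manip.snapshot("wrist");cv2.imwrite("pics/w6.png",p)
s=manip.sense();show(s)
p,D=manip.snapshot("scene");cv2.imwrite("pics/s6.png",cv2.resize(p[180:280,190:330],None,fx=5.5,fy=5.5,interpolation=cv2.INTER_CUBIC))
s=manip.sense();show(s)
E
```

```text
17.5 tcp [ 0.4971 -0.2365  0.0839] phi 139.11 q6 93.7 F [1.21 4.48 4.34] T [ 0.991 -0.149  0.231] w 0.0215
17.55 tcp [ 0.4971 -0.2365  0.0839] phi 139.11 q6 93.7 F [0.63 5.18 5.01] T [ 0.994 -0.153  0.268] w 0.0215
17.6 tcp [ 0.4971 -0.2366  0.0839] phi 139.11 q6 93.7 F [-0.07  5.1   5.64] T [ 0.995 -0.14   0.149] w 0.0218
```

View pics/w6.png

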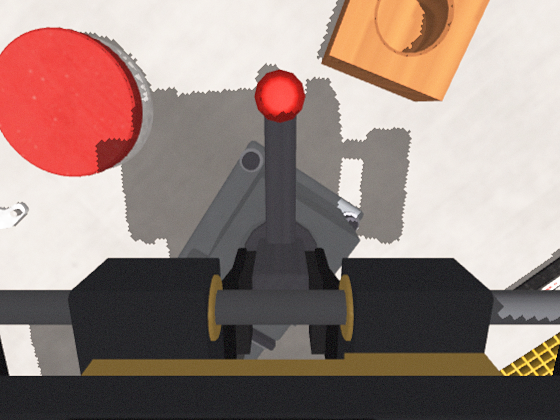

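View pics/s6.png

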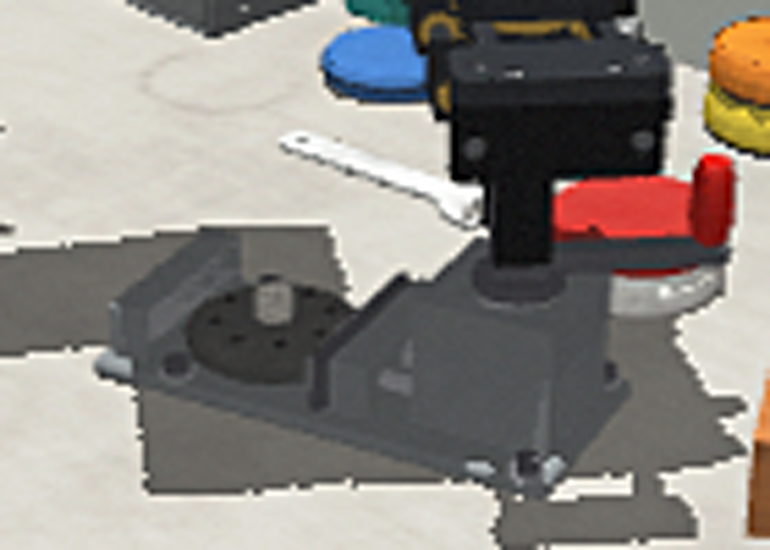

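Emit:
send_rows([
  [[0,0,0,1],[0,0,0,1],[0,0,0,0],[0,0,0,0],[0,0,0,0]],
])

```text
clock: 18.1
tool_pos: [0.4971, -0.2366, 0.0839]
tool_rot: [[-0.733, 0.001, -0.68], [0.68, 0.0, -0.733], [-0.0, -1.0, -0.001]]
contact_force: [0.6, 5.3, 5.1]
gripper_width: 0.0216
```

```bash
cat > tq.py <<'E'
from h import *
L=[]
for i in range(8):
    s=manip.sense();L.append([*s["contact_force"],s["ft_torque"][2],s["joint_torque"][5]]);manip.snapshot("top")
show(s);print(np.mean(L,0).round(3),np.std(L,0).round(3))
E
python3 tq.py
```

```text
18.45 tcp [ 0.4971 -0.2366  0.0839] phi 137.12 q6 95.7 F [1.57 4.38 4.21] T [ 1.012 -0.17   0.221] w 0.0219
[0.729 4.811 5.226 0.259 0.263] [0.375 0.585 0.489 0.034 0.   ]
```

Emit:
send_rows([
  [[0,0,0,1],[0,0,0,1],[0,0,0,0],[0,0,0,0],[0,0,0,0]],
])

```text
clock: 19.0
tool_pos: [0.4971, -0.2366, 0.0839]
tool_rot: [[-0.709, 0.001, -0.705], [0.705, 0.0, -0.709], [-0.0, -1.0, -0.001]]
contact_force: [0.8, 4.5, 5.4]
gripper_width: 0.0216
```

```bash
python3 tq.py
```

```text
19.35 tcp [ 0.4971 -0.2366  0.0839] phi 135.14 q6 97.7 F [0.24 5.01 4.88] T [ 1.016 -0.176  0.309] w 0.0217
[0.733 4.583 5.025 0.321 0.315] [0.435 0.39  0.636 0.029 0.   ]
```

Emit:
send_rows([
  [[0,0,0,-1],[0,0,0,-1],[0,0,0,-1],[0,0,0,0],[0,0,0,0]],
], force=10)

```text
clock: 19.9
tool_pos: [0.4966, -0.237, 0.0839]
tool_rot: [[-0.745, -0.0, -0.668], [0.668, -0.0, -0.745], [0.0, -1.0, 0.0]]
contact_force: [-1.2, 3.2, 6.4]
gripper_width: 0.0226
```

Emit:
send_rows([
  [[0,0,0,0],[0,0,0,0],[0,0,0,0],[0,0,0,0],[0,0,0,0]],
], grip=110)

```text
clock: 20.4
tool_pos: [0.4968, -0.2372, 0.0836]
tool_rot: [[-0.743, 0.0, -0.67], [0.67, -0.0, -0.743], [-0.0, -1.0, 0.0]]
contact_force: [-0.1, 0.0, -0.5]
gripper_width: 0.0476
```

Emit:
send_rows([
  [[0,-0.01,0,0],[0,-0.03,0,0],[0,-0.04,0,0],[0,-0.04,0,0],[0,-0.03,0,0]],
])

```text
clock: 20.9
tool_pos: [0.4973, -0.2373, 0.2371]
tool_rot: [[-0.743, 0.003, -0.67], [0.67, -0.002, -0.743], [-0.004, -1.0, -0.0]]
contact_force: [0.4, -1.1, 0.6]
gripper_width: 0.0493
```

Emit:
send_rows([
  [[0.04,0,0,0],[0.04,0,0,0],[0.04,0,0,0],[0,0,0,0],[0,0,0,0]],
])

```text
clock: 21.4
tool_pos: [0.4074, -0.1562, 0.2347]
tool_rot: [[-0.743, 0.002, -0.669], [0.669, -0.001, -0.743], [-0.002, -1.0, -0.0]]
contact_force: [0.0, 0.2, 0.4]
gripper_width: 0.0496
```

```bash
python3 - <<'E'
from h import *
s=manip.sense();show(s)
p,D=manip.snapshot("wrist");cv2.imwrite("pics/w7.png",p);np.save("pics/w7.npy",D);np.save("pics/w7s.npy",s,allow_pickle=True)
p,D=manip.snapshot("top");cv2.imwrite("pics/t7.png",cv2.resize(p[140:280,195:395],None,fx=4,fy=4,interpolation=cv2.INTER_CUBIC));np.save("pics/t7.npy",D)
p,D=manip.snapshot("scene");cv2.imwrite("pics/s7.png",cv2.resize(p[180:280,190:330],None,fx=5.5,fy=5.5,interpolation=cv2.INTER_CUBIC))
E
```

```text
21.4 tcp [ 0.4074 -0.1562  0.2347] phi 137.97 q6 96.3 F [0.02 0.24 0.4 ] T [ 0.105  0.018 -0.013] w 0.0496
```

View pics/w7.png

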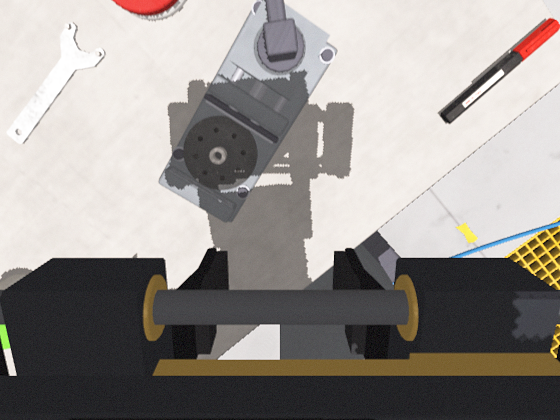

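View pics/t7.png

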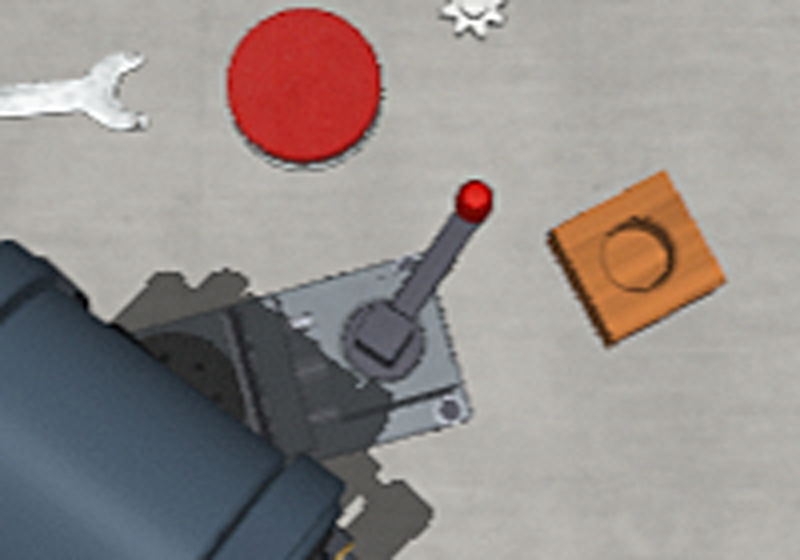

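View pics/s7.png

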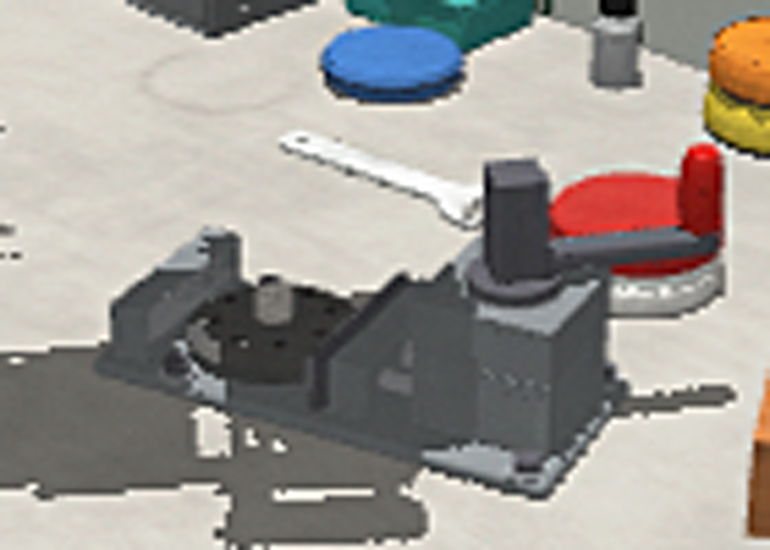

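Crank stands upright with its collar about 5 mm above the head. It sprang back a few degrees on release, so I'll measure the jaw travel before handing in.

```bash
python3 - <<'E'
from h import *
s=np.load("pics/w7s.npy",allow_pickle=True).item();D=np.load("pics/w7.npy");p=cv2.imread("pics/w7.png")
def prof(W,name):
    a=np.radians(-74+0)  # vice y dir guess
    ang=np.radians(-90+16.0+0)
    y=np.array([np.cos(ang),np.sin(ang)]);x=np.array([-y[1],y[0]])*-1
    return y,x
# top view: vice y dir from plate->well
D0=np.load("pics/top0.npy");W0=cloud("top",D0)
W7=wcloud(s,D)
w0=np.array([.4952,-.2347]);pl=np.array([.4637,-.1318])
y=(w0-pl)/np.linalg.norm(w0-pl);print(np.degrees(np.arctan2(y[1],y[0])))
x=np.array([y[1],-y[0]])
def pr(W,c):
    q=W[...,:2]-c;Y=q@y+.066;X=q@x;Z=W[...,2]
    for b in np.arange(-.105,.045,.0025):
        m=(abs(X)<.03)&(abs(X)>.012)&(Y>=b)&(Y<b+.0025)&(Z>-.01)&(Z<.13)
        print(f"{b*1000:.1f}:{np.percentile(Z[m],90)*1000 if m.sum() else -1:.0f}",end=" ")
    print()
pr(W0,w0)
pr(W7,np.array([.497,-.237]))
z=W7[...,2];V,U=np.mgrid[0:420,0:560]
for n,m in(("hub",(U>264)&(U<304)&(V>15)&(V<45)&(z>.09)&(z<.14)),):
    m=cv2.erode(m.astype(np.uint8),np.ones((3,3)))>0
    print(n,m.sum(),np.median(W7[m],0))
c=p[90:230,150:350];cv2.imwrite("pics/w7z.png",cv2.resize(p[0:220,150:350],None,fx=2.7,fy=2.7,interpolation=cv2.INTER_CUBIC))
W=cloud("top",np.load("pics/t7.npy"));z=W[...,2];
m=(z>.105)&(z<.13)&(U>275)&(U<305)&(V>200)&(V<240);m=cv2.morphologyEx(m.astype(np.uint8),cv2.MORPH_OPEN,np.ones((3,3)))>0
h=np.median(W[m],0);print("hub top",m.sum(),h)
m=(z>.095)&(z<.13)&(U>305)&(U<325)&(V>180)&(V<200);m=cv2.morphologyEx(m.astype(np.uint8),cv2.MORPH_OPEN,np.ones((2,2)))>0
k=np.median(W[m],0);print("knob",m.sum(),k,np.degrees(np.arctan2(*(k-h)[1::-1])))
E
```

```text
-72.97947438848016
-105.0:9 -102.5:30 -100.0:34 -97.5:36 -95.0:36 -92.5:36 -90.0:36 -87.5:36 -85.0:34 -82.5:31 -80.0:9 -77.5:12 -75.0:17 -72.5:19 -70.0:18 -67.5:21 -65.0:21 -62.5:20 -60.0:22 -57.5:22 -55.0:22 -52.5:23 -50.0:24 -47.5:23 -45.0:23 -42.5:24 -40.0:22 -37.5:23 -35.0:24 -32.5:22 -30.0:23 -27.5:23 -25.0:21 -22.5:23 -20.0:22 -17.5:20 -15.0:21 -12.5:19 -10.0:17 -7.5:15 -5.0:10 -2.5:33 0.0:36 2.5:36 5.0:32 7.5:29 10.0:34 12.5:36 15.0:36 17.5:36 20.0:36 22.5:35 25.0:36 27.5:35 30.0:26 32.5:25 35.0:68 37.5:67 40.0:68 42.5:67 
-105.0:-1 -102.5:34 -100.0:34 -97.5:35 -95.0:35 -92.5:35 -90.0:35 -87.5:35 -85.0:33 -82.5:16 -80.0:18 -77.5:19 -75.0:20 -72.5:21 -70.0:21 -67.5:21 -65.0:22 -62.5:22 -60.0:22 -57.5:22 -55.0:22 -52.5:23 -50.0:23 -47.5:22 -45.0:22 -42.5:23 -40.0:22 -37.5:22 -35.0:22 -32.5:22 -30.0:22 -27.5:22 -25.0:21 -22.5:21 -20.0:20 -17.5:20 -15.0:18 -12.5:17 -10.0:33 -7.5:34 -5.0:36 -2.5:36 0.0:34 2.5:36 5.0:36 7.5:36 10.0:36 12.5:36 15.0:36 17.5:35 20.0:28 22.5:27 25.0:27 27.5:27 30.0:27 32.5:65 35.0:67 37.5:67 40.0:67 42.5:67 
hub 609 [ 0.4986618  -0.23859347  0.11601055]
hub top 142 [ 0.49370169 -0.2350782   0.11477214]
knob 80 [ 0.5556655  -0.27931359  0.11286258] -35.522686973655226
```

View pics/w7z.png

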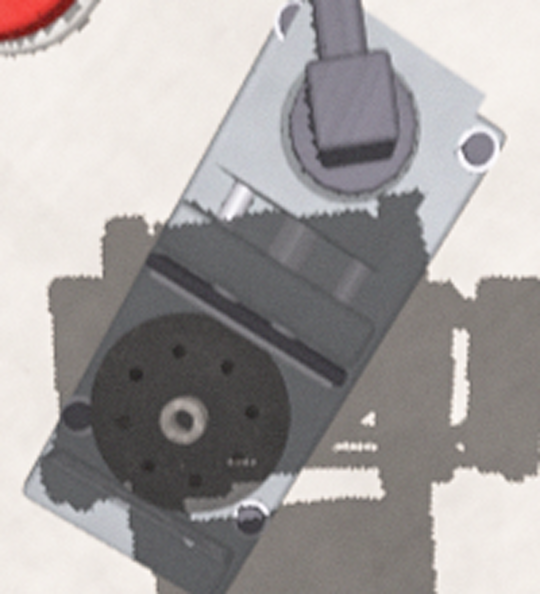

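```bash
python3 - <<'E'
from rig import manip
print(manip.close_job())
E
```

```text
the job is handed in; nothing more can be done
None
```

The crank is in the drive with its key fully home, the vice is turned to its end stop on the plate, and the job is handed in at about 21.5 s. It reports no verdict, so what follows rests on my own checks.

**What I did**
- **Grasp and well:** I gripped the crank across its hub, lifted it out of the rest and lowered it into the well without touching the sides.
- **Socket:** Pressing on the rim with about 3 N and turning clockwise, the push fell away 8–12° on. The key then dropped to the floor, where I felt it with about 8 N.
- **Clamping:** I turned about 80° clockwise until the torque climbed steadily to 0.32 N m, then eased back 3°, let go and moved the arm clear.

**Last checks**
- **Crank:** The hub top is at 115–116 mm (115 mm is fully home). It looks upright and sits in the middle of the well.
- **Jaw:** In the depth images the slide has moved about 8.5–10 mm from its start. The jaw face moved less, about 6–7 mm, so it is pushed back. The plate lies flat between the jaws.
- **Other things on the bench:** The tin, star key, spanner and marker show no sign of having moved in the last images.

**Disagreements**
- The top and wrist cameras put the well 3–5 mm apart; I used the crank's known place in the rest to settle it.
- On release the crank sprang back about 6°. I put this down to the rubber coupling; even if all of it went into the jaw, the slide would lose under 1 mm.
- I could not measure the slide and the sprung face separately to better than about 1 mm.

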